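# Load a cast rail under the end hoods of a wash cradle

## Task

Load the shorter of the two cast rails into the blue wash cradle. It is longer than the opening between the steel end hoods, so tip it, feed one end down through the opening and under a hood, then level it and bring it back to the middle so that it lies flat on the cradle's floor, lengthwise and the same way up as it lies now, with both ends covered by the hoods about equally. Let go of it, and leave the longer rail where it lies.

Things in the scene. Friction and masses are not known exactly. Their poses are not given: they have to be found in the camera images.
- rail_centre (a point): Centre of the short cast rail, light grey metal, 241 mm long (own y), 50 wide (x), 29 high (z up), 0.55 kg, balanced at its middle; this point is half-way up, 14.5 mm above its underside. Lies flat on the bench (z = 0). Grip across the width at mid-length: sides upright, 48 to 50 mm apart up to 21 mm; above that only an off-centre rib, 20 mm wide.
- cradle: Blue tray, fixed, a steel hood over each end; 160 x 350 x 76 mm. Origin: centre of underside; y along it, z up; both ends alike. Floor at z = 6 mm; inside 150 wide, 340 long. Long walls' tops z = 49. Hoods (closed at end and sides) have lips at y = +-100, underside z = 70, top z = 77, so the opening is 200 mm long; a rail in the middle has 20 mm of each end covered.
- long_rail_centre (a point): Centre (14.5 mm above its underside) of the longer cast rail, a bystander of the same look: 300 mm long (own y), 50 mm wide, 29 mm high. Lies loose beside the short one; either may be the nearer to the robot.

How it is judged (in metres and radians):
At the end, for the whole second after the job is handed in: The short rail lies flat (within 6 degrees) and the same way up on the cradle's floor, along it within 11 degrees, its centre within 15 mm of the cradle's middle lengthwise so that each end is at least 5 mm under its hood; it is released (y of rail_centre in the frame of cradle between -0.015 and 0.015 m and x of rail_centre in the frame of cradle between -0.06 and 0.06 m and z of rail_centre in the frame of cradle between 0.015 and 0.026 m and angle between the y axis of rail_centre and the y axis of cradle, either way round below 0.2 rad and angle between rail_centre's own z axis and vertical below 0.1 rad); the robot touches nothing.
It fails at once if the longer rail was moved by more than 30 mm (distance of long_rail_centre from where it was at the start of the episode above 0.03 m).
It also fails if it takes over 45 s, if anything falls off the work surface, if the arm or the gripper's body presses on something with over 40 N, if the wrist force passes 120 N, or if a joint passes its speed limit or range.

## Robot

A 7-joint arm with a two-finger parallel gripper is mounted at the origin on a cart in front of the work surface, level with it; the furniture and walls round the work are solid. World frame = base frame: x ahead of the robot, y to its left, z up, the work surface at z = 0. Lengths are in m, angles in degrees, forces in N, time in s.
With the tool pointing down it reaches from about 0.425 to 0.925 m from the base axis. Payload 6.8 kg.
Tool frame: the origin (TCP) lies midway between the tips of the shut fingers; the grasp point (between the pads) lies 19 mm behind it; z points along the fingers, y is the line along which they close (so a half turn about z gives the same grasp; the last joint's range is limited). The gripper opens to 88 mm and grips with 3 to 60 N. Pads are 20 mm wide; open, the fingers measure 115 mm over their backs; the gripper's body (75 mm by 178 mm) begins 61 mm behind the grasp point.
Start: joints at [-6.194, 27.33, 1.283, 89.118, -0.659, 63.558, -4.761], TCP at [0.675, 0, 0.223] pointing down, gripper open.
Joint ranges: [-169.35, 169.35], [-19.33, 120.38], [-80.79, 83.38], [13.8, 139.57], [-78.32, 258.32], [9.67, 109.79], [-169.56, 169.56]. Speed limits (degrees/s): [136.94, 136.94, 180, 180, 180, 180, 180].

## Interface

Orientations are given as [roll, pitch, yaw] about the fixed x, y, z axes, in that order (R = Rz(yaw) Ry(pitch) Rx(roll)).
In Python, from station import arm gives the robot as it stands. The module is installed in compiled form; this text tells all that it offers.
- The arm moves only by the tool send_rows, never from a script. Its argument "targets" is a list of rows, each an object of numbers: "dx", "dy", "dz": the shift along the tool's x, y, z in units of 3 cm (1.0 is 3 cm); "ax", "ay", "az": the turn, a rotation vector about the tool's x, y, z in units of 0.08 rad (1.0 is 0.08 rad). In form: [{"dx": .., "dy": .., "dz": .., "ax": .., "ay": .., "az": ..}, ...]. A call has 1 to 12 rows; each row shifts and turns the commanded pose from where the row before left it, along the tool's axes as they then stand; what a row does not reach is not made up. A row lasts 1/12 s, in which the tool goes at most 41.7 mm and 7.16 degrees, less where a joint would pass 70% of its speed; a pose out of reach is approached as far as the arm can. A call with a number of a shift or a turn outside -1 to 1 is refused whole. A call with a gripper value outside its range is refused whole. "hand" is the closure, from 0 (fully open) to 1 (shut), set as the call begins (left out, the last holds). The fingers move at their own pace and stop on an object; "force" is the grip in N (left out, the last holds). Time passes only in rows, so rows that do not move let the fingers close. It gives the time, the measured TCP pose, the force, the opening and the grip force at its end, in the units of the state.
- arm.read_state(): the state, without advancing time (a new reading comes with each control period).
- arm.capture(name): name is "scene" or "side" or "wrist"; returns the picture (384x512x3 uint8, red, green, blue); there is no depth.
- arm.get_calibration(name): a dict with "mtx" (3x3 intrinsics, pixels), "R" (3x3) and "t" (3): a world point X has camera coordinates R X + t. Camera axes: x right, y down, z forward; pixel columns grow to the right and rows downward; lengths in m; the calibration is good to about 2 mm. A picture is of the moment at which its call begins: read the wrist's pose just before it. get_calibration takes no time and is no camera call; for the wrist camera it gives the pose at the moment of the call.
- arm.sign_off(): hands the job in; it is judged then, once.
The state is a dict: "time_s": time; "qpos": joint angles; "dq": joint speeds; "joint_efforts": joint torques, N m; "eef_pos": TCP position; "tool_rot": TCP orientation; "ft_force": force on the tool from outside, world axes, zero at the start; "wrist_torque": the same for the moment, N m; "opening": finger opening in m; "finger_force": force on a finger pad.
Only numpy, scipy, OpenCV 4.12 (cv2) and the standard library are available. Lean on these libraries where they do the work, as an engineer would, in place of code of your own. Each camera call takes 0.05 s, during which the arm holds its last target. There are 200 camera calls.

## Working session

There is one attempt and no reset: what is moved stays moved. The work goes in short steps, Python scripts to look and compute and a tool call to move; the robot and the scene stay as the last step left them, time stands still between calls to the robot, and variables do not carry over. Pictures are saved under pics/ and viewed, at most 10 in all, crops included, and the job is handed in when it is done.

Besides the shell and the picture viewer there is one more tool, called in YAML: its name, and indented under it one key for each argument. send_rows: Moves the arm, as the interface text tells. Its arguments: {"type":"object","properties":{"targets":{"type":"array","items":{"type":"object","properties":{"dx":{"type":"number","minimum":-1,"maximum":1},"dy":{"type":"number","minimum":-1,"maximum":1},"dz":{"type":"number","minimum":-1,"maximum":1},"ax":{"type":"number","minimum":-1,"maximum":1},"ay":{"type":"number","minimum":-1,"maximum":1},"az":{"type":"number","minimum":-1,"maximum":1}}}},"hand":{"type":"number"},"force":{"type":"number"}},"required":["targets"]}

```bash
mkdir -p pics
python3 - <<'E'
from station import arm
import cv2,numpy as np
s=arm.read_state();print(s)
for n in("scene","side","wrist"):
    c=arm.get_calibration(n);print(n,c)
    cv2.imwrite(f"pics/{n}0.png",arm.capture(n)[:,:,::-1])
a=[cv2.imread(f"pics/{n}0.png") for n in("scene","side","wrist")]
E
```

```text
{'time_s': 0.0, 'qpos': array([-6.19345518, 27.37629497,  1.28057669, 89.17609773, -0.65773678,
       63.55871413, -4.7614846 ]), 'dq': array([-0.02595538, -0.13369576,  0.06487124, -0.01588045,  0.03179271,
       -0.05445581,  0.02579307]), 'joint_efforts': array([-1.31144458e-03, -5.82851672e+01,  1.53386436e+00, -2.72606850e+01,
       -5.43364382e-02,  1.69422745e-02,  2.21527275e-04]), 'eef_pos': array([ 6.74407748e-01, -2.99111369e-05,  2.21692415e-01]), 'tool_rot': array([-1.79896641e+02,  9.02502936e-03,  9.00008252e+01]), 'ft_force': array([ 0.74693576, -0.05021599, -0.71962966]), 'wrist_torque': array([-0.02235308,  0.02837194, -0.02379696]), 'finger_force': 0.0, 'opening': 0.08811847534309253}
scene {'mtx': array([[467.49109224,   0.        , 252.92357599],
       [  0.        , 467.49109224, 187.52213647],
       [  0.        ,   0.        ,   1.        ]]), 'R': array([[-0.72120474, -0.69271121, -0.00386109],
       [-0.51583827,  0.54075997, -0.66444679],
       [ 0.46235766, -0.47721047, -0.74732561]]), 't': array([0.36974126, 0.28187852, 0.79821739])}
side {'mtx': array([[376.72460058,   0.        , 253.0986724 ],
       [  0.        , 376.72460058, 194.71584385],
       [  0.        ,   0.        ,   1.        ]]), 'R': array([[-0.9997092 ,  0.02403988,  0.00189781],
       [ 0.00857947,  0.42812155, -0.90368044],
       [-0.02253686, -0.90340136, -0.4282033 ]]), 't': array([0.47780031, 0.05780372, 0.88471852])}
wrist {'mtx': array([[297.82884637,   0.        , 254.58677381],
       [  0.        , 297.82884637, 193.93958439],
       [  0.        ,   0.        ,   1.        ]]), 'R': array([[ 9.99998352e-01,  2.27720905e-04, -1.80098072e-03],
       [ 6.80701581e-04, -9.66749991e-01,  2.55722491e-01],
       [-1.68286474e-03, -2.55723295e-01, -9.66748553e-01]]), 't': array([-0.67435147, -0.03126255,  0.38984324])}
```

View pics/scene0.png

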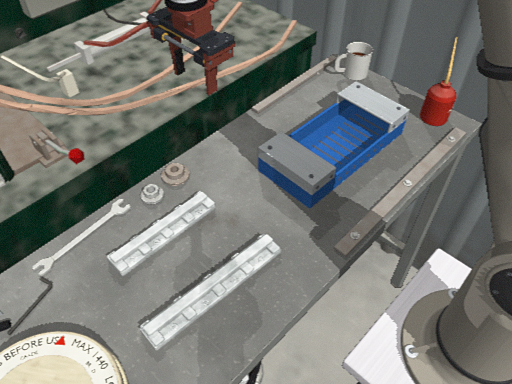

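View pics/side0.png

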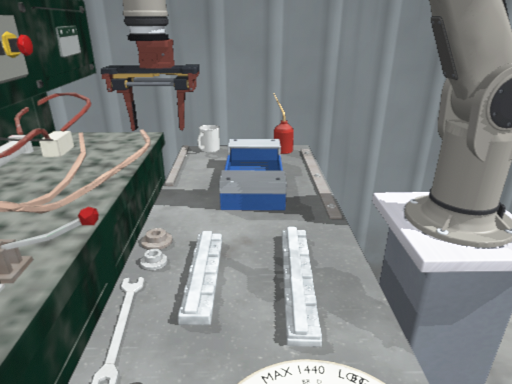

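View pics/wrist0.png

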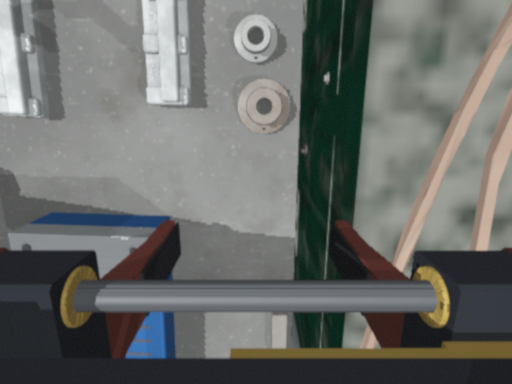

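The scene view shows the short rail around (160,232), the long one around (212,290) and the cradle around (333,142). The wrist view agrees. I'll zoom in to pick corners.

Run:
```python
import cv2,numpy as np
a=cv2.imread("pics/scene0.png");b=cv2.imread("pics/side0.png")
def z(im,x,y,w,h,f):
    o=cv2.resize(im[y:y+h,x:x+w],None,fx=f,fy=f,interpolation=cv2.INTER_CUBIC)
    for i in range(0,w,20):cv2.putText(o,str(x+i),(i*f,8),0,.3,(0,0,255));cv2.line(o,(i*f,0),(i*f,h*f),(0,0,255) if i%100==0 else (0,200,255),1) if 0 else cv2.line(o,(i*f,10),(i*f,16),(0,0,255))
    for i in range(0,h,20):cv2.putText(o,str(y+i),(0,i*f+4),0,.3,(0,0,255))
    return o
cv2.imwrite("pics/z1.png",z(a,98,182,130,100,6))
cv2.imwrite("pics/z2.png",z(a,250,75,160,130,4))
```

```text
(no output)
```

View pics/z1.png

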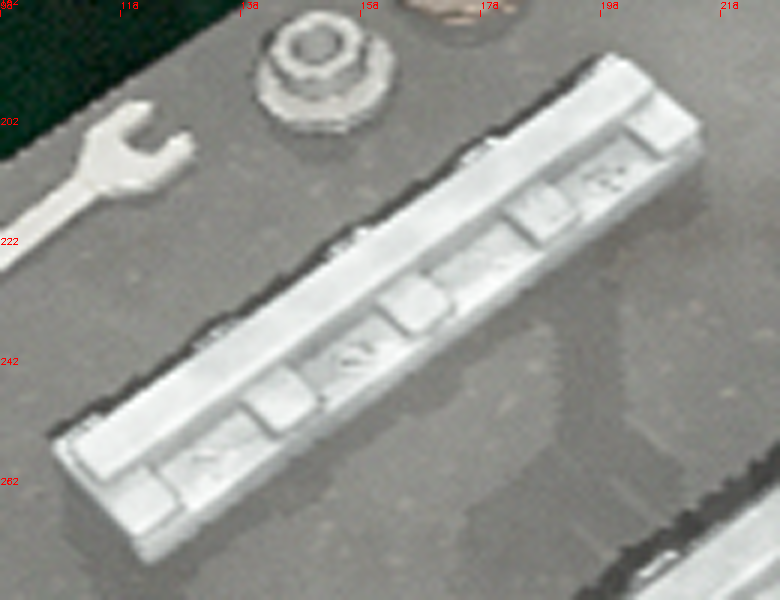

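View pics/z2.png

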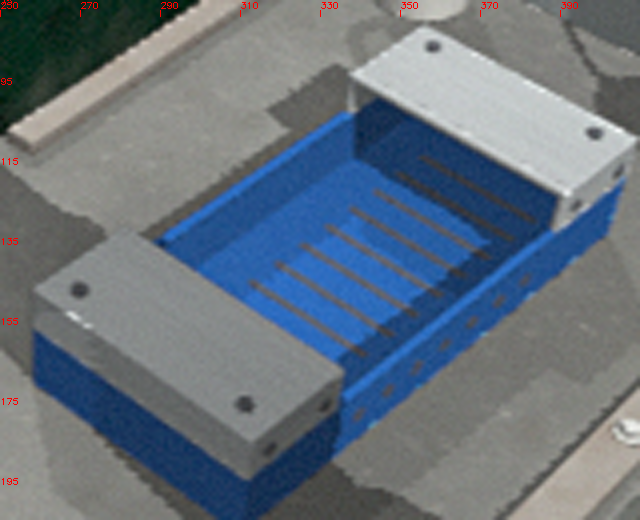

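```bash
cat > h.py <<'E'
from station import arm
import numpy as np
def ray(n,uv,z,c=None):
    c=c or arm.get_calibration(n)
    d=c["R"].T@np.linalg.solve(c["mtx"],[*uv,1]);o=-c["R"].T@c["t"]
    return o+d*(z-o[2])/d[2]
def proj(n,X,c=None):
    c=c or arm.get_calibration(n);p=c["mtx"]@(c["R"]@np.array(X)+c["t"]);return p[:2]/p[2]
E
python3 - <<'E'
from h import *
np.set_printoptions(precision=4,suppress=True)
def q(l,z):
    for p in l: print(z,p,ray("scene",p,z)[:2])
print("cradle")
q([(258.75,147.5),(312.5,186.25),(408.75,110),(356.25,82)],.077)
q([(281.25,133),(335.5,168),(392,123.75),(337.5,93.75)],.077);q([(310,204.5)],0)
print("rail");q([(123,275.8),(214.7,207.8)],0)
q([(106.7,256.5),(120.5,271.2),(215,202.8)],.021)
q([(110.5,257),(115.5,262.3),(198,191.7),(207.2,196.7)],.029)
print("long");q([(141,325),(158,347),(265,235),(281,243)],.025)
print("machine edge");q([(98,208),(0,271)],.0)
E
```

```text
cradle
0.077 (258.75, 147.5) [ 0.5533 -0.0612]
0.077 (312.5, 186.25) [ 0.396  -0.0536]
0.077 (408.75, 110) [ 0.3841 -0.4004]
0.077 (356.25, 82) [ 0.5395 -0.4062]
0.077 (281.25, 133) [ 0.5491 -0.1308]
0.077 (335.5, 168) [ 0.3936 -0.1272]
0.077 (392, 123.75) [ 0.3856 -0.3305]
0.077 (337.5, 93.75) [ 0.5446 -0.3345]
0 (310, 204.5) [ 0.4047 -0.0669]
rail
0 (123, 275.8) [0.5523 0.3201]
0 (214.7, 207.8) [0.548  0.0827]
0.021 (106.7, 256.5) [0.5969 0.321 ]
0.021 (120.5, 271.2) [0.5503 0.3219]
0.021 (215, 202.8) [0.5441 0.0836]
0.029 (110.5, 257) [0.5849 0.3183]
0.029 (115.5, 262.3) [0.568  0.3186]
0.029 (198, 191.7) [0.588  0.0918]
0.029 (207.2, 196.7) [0.5632 0.0877]
long
0.025 (141, 325) [0.4332 0.3616]
0.025 (158, 347) [0.3811 0.3658]
0.025 (265, 235) [0.4081 0.074 ]
0.025 (281, 243) [0.3722 0.0664]
machine edge
0.0 (98, 208) [0.7306 0.2577]
0.0 (0, 271) [0.7342 0.4793]
```

send_rows:
  targets:
    - {"dx": 0.75, "dy": -0.38, "az": 0.28}
    - {"dx": 0.75, "dy": -0.38}
    - {"dx": 0.75, "dy": -0.38}
    - {"dx": 0.75, "dy": -0.38}
    - {"dx": 0.75, "dy": -0.38}
    - {"dx": 0.75, "dy": -0.38}
    - {"dx": 0.75, "dy": -0.38}
    - {"dx": 0.75, "dy": -0.38}
    - {"dx": 0.75, "dy": -0.4}
    - {"dz": 1.0}
    - {"dz": 0.9}
    - {}
  hand: 0
  force: 40

```text
invalid input at $.targets[0]: expected keys dx, dy, dz, ax, ay, az
```

Run:
```python
from h import *
import cv2
s=arm.read_state();print(s["eef_pos"],s["tool_rot"],s["opening"],s["time_s"])
c=arm.get_calibration("wrist");im=arm.capture("wrist")[:,:,::-1].copy()
for x,y,z in[(.549,.322,.021),(.599,.322,.021),(.543,.083,.021),(.593,.083,.021),(.571,.2025,.029),(.571,.2025,0)]:
    p=proj("wrist",(x,y,z),c);print(p);cv2.circle(im,tuple(int(v) for v in p),2,(0,0,255),-1)
cv2.imwrite("pics/w1.png",im)
```

```text
[ 6.74574114e-01 -1.71494165e-05  2.21953173e-01] [-1.79925024e+02  4.36009463e-03  9.00009314e+01] 0.08775070361413624 0.15
[ 124.11726204 -156.36249169]
[ 176.09709227 -156.41946659]
[141.87804091 103.27933993]
[184.7168338  103.28667371]
[154.89075707 -17.26483035]
[163.21975229  -6.25425924]
```

View pics/w1.png

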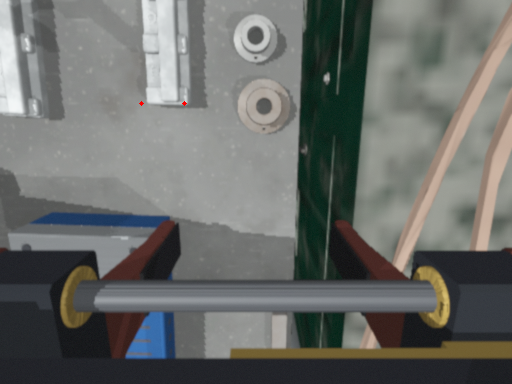

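The rows need all six keys. The wrist view shows the rail's near end at u = 147..188, v ≈ 104. I predicted 142..185, so the rail is about 4 mm further in x and its y is right. I'll aim for x ≈ 0.574.

send_rows:
  targets:
    - {"dx": 0.75, "dy": -0.37, "dz": 0, "ax": 0, "ay": 0, "az": 0.28}
    - {"dx": 0.75, "dy": -0.37, "dz": 0, "ax": 0, "ay": 0, "az": 0}
    - {"dx": 0.75, "dy": -0.37, "dz": 0, "ax": 0, "ay": 0, "az": 0}
    - {"dx": 0.75, "dy": -0.37, "dz": 0, "ax": 0, "ay": 0, "az": 0}
    - {"dx": 0.75, "dy": -0.37, "dz": 0, "ax": 0, "ay": 0, "az": 0}
    - {"dx": 0.75, "dy": -0.37, "dz": 0, "ax": 0, "ay": 0, "az": 0}
    - {"dx": 0.75, "dy": -0.37, "dz": 0, "ax": 0, "ay": 0, "az": 0}
    - {"dx": 0.75, "dy": -0.37, "dz": 0, "ax": 0, "ay": 0, "az": 0}
    - {"dx": 0.75, "dy": -0.37, "dz": 0, "ax": 0, "ay": 0, "az": 0}
    - {"dx": 0, "dy": 0, "dz": 1.0, "ax": 0, "ay": 0, "az": 0}
    - {"dx": 0, "dy": 0, "dz": 0.9, "ax": 0, "ay": 0, "az": 0}
    - {"dx": 0, "dy": 0, "dz": 0, "ax": 0, "ay": 0, "az": 0}
  hand: 0
  force: 40

```text
time_s: 1.2
eef_pos: [0.5756, 0.2037, 0.1607]
tool_rot: [-179.6, 0.2, 88.8]
ft_force: [-0.0, -0.5, -0.4]
opening: 0.0875
finger_force: 0.0
```

Run:
```python
from h import *
import cv2
s=arm.read_state();print(s["eef_pos"],s["tool_rot"],s["opening"],s["time_s"])
c=arm.get_calibration("wrist");im=arm.capture("wrist")[:,:,::-1].copy()
for x,y,z in[(.552,.322,.021),(.602,.322,.021),(.547,.083,.021),(.597,.083,.021),(.5495,.2025,.021),(.5995,.2025,.021)]:
    p=proj("wrist",(x,y,z),c);print(p);cv2.circle(im,tuple(int(v) for v in p),2,(0,0,255),-1)
cv2.imwrite("pics/w2.png",im)
```

```text
[0.57561467 0.20369324 0.16068175] [-179.5502852     0.21275013   88.79988812] 0.08745545958423734 1.2
[227.63905934  61.41151995]
[281.08553378  60.13746424]
[232.50227709 287.25084501]
[276.22366561 286.64548128]
[230.31377855 185.62080098]
[278.41103985 184.73860449]
```

View pics/w2.png

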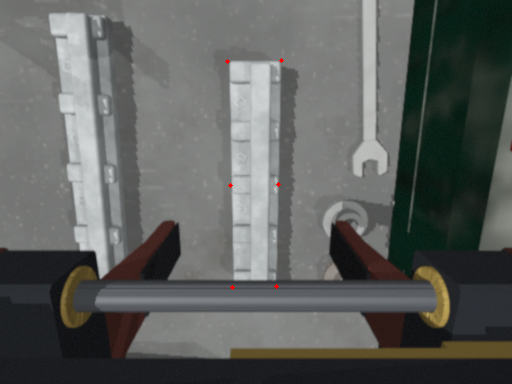

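The overlay lies on the rail: its far end is at v ≈ 62 and its sides at u = 231..279, so the tool is centred. Now descending and closing.

send_rows:
  targets:
    - {"dx": -0.05, "dy": 0, "dz": 0.9, "ax": 0, "ay": 0, "az": 0}
    - {"dx": 0, "dy": 0, "dz": 0.9, "ax": 0, "ay": 0, "az": 0}
    - {"dx": 0, "dy": 0, "dz": 0.9, "ax": 0, "ay": 0, "az": 0}
    - {"dx": 0, "dy": 0, "dz": 0.9, "ax": 0, "ay": 0, "az": 0}
    - {"dx": 0, "dy": 0, "dz": 0.7, "ax": 0, "ay": 0, "az": 0}
    - {"dx": 0, "dy": 0, "dz": 0.4, "ax": 0, "ay": 0, "az": 0}
    - {"dx": 0, "dy": 0, "dz": 0.3, "ax": 0, "ay": 0, "az": 0}
    - {"dx": 0, "dy": 0, "dz": 0.2, "ax": 0, "ay": 0, "az": 0}
    - {"dx": 0, "dy": 0, "dz": 0, "ax": 0, "ay": 0, "az": 0}
    - {"dx": 0, "dy": 0, "dz": 0, "ax": 0, "ay": 0, "az": 0}
    - {"dx": 0, "dy": 0, "dz": 0, "ax": 0, "ay": 0, "az": 0}

```text
time_s: 2.17
eef_pos: [0.5801, 0.2033, 0.0109]
tool_rot: [179.9, -0.0, 88.7]
ft_force: [-0.8, -0.6, 0.0]
opening: 0.088
finger_force: 0.0
```

send_rows:
  targets:
    - {"dx": 0, "dy": 0, "dz": 0, "ax": 0, "ay": 0, "az": 0}
    - {"dx": 0, "dy": 0, "dz": 0, "ax": 0, "ay": 0, "az": 0}
    - {"dx": 0, "dy": 0, "dz": 0, "ax": 0, "ay": 0, "az": 0}
    - {"dx": 0, "dy": 0, "dz": 0, "ax": 0, "ay": 0, "az": 0}
    - {"dx": 0, "dy": 0, "dz": 0, "ax": 0, "ay": 0, "az": 0}
    - {"dx": 0, "dy": 0, "dz": 0, "ax": 0, "ay": 0, "az": 0}
    - {"dx": 0, "dy": 0, "dz": 0, "ax": 0, "ay": 0, "az": 0}
    - {"dx": 0, "dy": 0, "dz": 0, "ax": 0, "ay": 0, "az": 0}
    - {"dx": 0, "dy": 0, "dz": 0, "ax": 0, "ay": 0, "az": 0}
    - {"dx": 0, "dy": 0, "dz": 0, "ax": 0, "ay": 0, "az": 0}
  hand: 1
  force: 45

```text
time_s: 3.0
eef_pos: [0.5771, 0.203, 0.0094]
tool_rot: [-179.8, 0.1, 88.7]
ft_force: [-5.2, 0.4, 3.8]
opening: 0.0492
finger_force: 45.0
```

Grip is 49 mm, so it is on the sides. Lifting and carrying.

send_rows:
  targets:
    - {"dx": 0, "dy": 0, "dz": -0.5, "ax": 0, "ay": 0, "az": 0}
    - {"dx": 0, "dy": 0, "dz": -0.8, "ax": 0, "ay": 0, "az": 0}
    - {"dx": 0, "dy": 0, "dz": -0.9, "ax": 0, "ay": 0, "az": 0}
    - {"dx": 0, "dy": 0, "dz": -0.9, "ax": 0, "ay": 0, "az": 0}
    - {"dx": 0, "dy": 0, "dz": -0.9, "ax": 0, "ay": 0, "az": 0}
    - {"dx": 0, "dy": 0, "dz": -0.9, "ax": 0, "ay": 0, "az": 0}
    - {"dx": 0, "dy": 0, "dz": -0.7, "ax": 0, "ay": 0, "az": 0}
    - {"dx": 0, "dy": 0, "dz": -0.6, "ax": 0, "ay": 0, "az": 0}
    - {"dx": -0.3, "dy": 0, "dz": 0, "ax": 0, "ay": 0, "az": 0}
    - {"dx": -0.6, "dy": -0.2, "dz": 0, "ax": 0, "ay": 0, "az": 0}
    - {"dx": -0.7, "dy": -0.2, "dz": 0, "ax": 0, "ay": 0, "az": 0}
    - {"dx": -0.7, "dy": -0.2, "dz": 0, "ax": 0, "ay": 0, "az": 0}

```text
time_s: 4.0
eef_pos: [0.5578, 0.1326, 0.1933]
tool_rot: [-179.8, 0.1, 88.7]
ft_force: [-0.0, -0.6, -6.7]
opening: 0.0492
finger_force: 45.0
```

send_rows:
  targets:
    - {"dx": -0.9, "dy": -0.22, "dz": 0, "ax": 0, "ay": 0, "az": 0}
    - {"dx": -0.9, "dy": -0.22, "dz": 0, "ax": 0, "ay": 0, "az": 0}
    - {"dx": -0.9, "dy": -0.22, "dz": 0, "ax": 0, "ay": 0, "az": 0}
    - {"dx": -0.9, "dy": -0.22, "dz": 0, "ax": 0, "ay": 0, "az": 0}
    - {"dx": -0.9, "dy": -0.22, "dz": 0, "ax": 0, "ay": 0, "az": 0}
    - {"dx": -0.9, "dy": -0.22, "dz": 0, "ax": 0, "ay": 0, "az": 0}
    - {"dx": -0.9, "dy": -0.22, "dz": 0, "ax": 0, "ay": 0, "az": 0}
    - {"dx": -0.9, "dy": -0.22, "dz": 0, "ax": 0, "ay": 0, "az": 0}
    - {"dx": -0.9, "dy": -0.22, "dz": 0, "ax": 0, "ay": 0, "az": 0}
    - {"dx": -0.8, "dy": -0.22, "dz": 0, "ax": 0, "ay": 0, "az": 0}
    - {"dx": -0.6, "dy": -0.22, "dz": 0, "ax": 0, "ay": 0, "az": 0.2}
    - {"dx": -0.4, "dy": -0.2, "dz": 0, "ax": 0, "ay": 0, "az": 0}

```text
time_s: 5.0
eef_pos: [0.4714, -0.1637, 0.1936]
tool_rot: [-179.8, 0.0, 87.6]
ft_force: [0.1, -0.5, -6.4]
opening: 0.0493
finger_force: 45.0
```

send_rows:
  targets:
    - {"dx": 0, "dy": 0, "dz": 0, "ax": 0, "ay": 0.5, "az": 0}
    - {"dx": 0, "dy": 0, "dz": 0, "ax": 0, "ay": 0.6, "az": 0}
    - {"dx": 0, "dy": 0, "dz": 0, "ax": 0, "ay": 0.6, "az": 0}
    - {"dx": 0, "dy": 0, "dz": 0, "ax": 0, "ay": 0.6, "az": 0}
    - {"dx": 0, "dy": 0, "dz": 0, "ax": 0, "ay": 0.6, "az": 0}
    - {"dx": 0, "dy": 0, "dz": 0, "ax": 0, "ay": 0.6, "az": 0}
    - {"dx": 0, "dy": 0, "dz": 0, "ax": 0, "ay": 0.5, "az": 0}
    - {"dx": 0, "dy": 0, "dz": 0, "ax": 0, "ay": 0.36, "az": 0}
    - {"dx": 0, "dy": 0, "dz": 0, "ax": 0, "ay": 0, "az": 0}
    - {"dx": 0, "dy": 0, "dz": 0, "ax": 0, "ay": 0, "az": 0}

```text
time_s: 5.83
eef_pos: [0.4728, -0.1615, 0.1939]
tool_rot: [-179.8, -19.9, 87.6]
ft_force: [-0.1, 0.3, -5.6]
opening: 0.0494
finger_force: 45.0
```

Run:
```python
from h import *
import cv2
s=arm.read_state();print(s["eef_pos"],s["tool_rot"],s["opening"],s["finger_force"],s["time_s"],s["qpos"])
a=arm.capture("side");b=arm.capture("scene")
c=arm.get_calibration("side");a=a[:,:,::-1].copy()
o=np.array([.468,-.2304,0]);t=np.radians(-2.2);R=np.array([[np.cos(t),-np.sin(t),0],[np.sin(t),np.cos(t),0],[0,0,1]])
b=b[:,:,::-1].copy()
for n,im in(("side",a),("scene",b)):
  for x in(-.08,.08):
    for y in(-.175,-.1,.1,.175):
      p=proj(n,o+R@[x,y,.077]);cv2.circle(im,tuple(int(round(v)) for v in p),1,(0,0,255),-1)
o=np.hstack([cv2.resize(a[40:240,100:300],(400,400)),cv2.resize(b[20:220,220:420],(400,400))])
cv2.imwrite("pics/m1.png",o)
```

```text
[ 0.47276491 -0.16147314  0.1938987 ] [-179.8242351   -19.93759937   87.64154564] 0.04942735092728829 44.99089300632477 5.8333 [ 19.60897949  18.1695993    5.22391524 110.27359755 -22.79785661
  61.67432161  35.05460754]
```

View pics/m1.png

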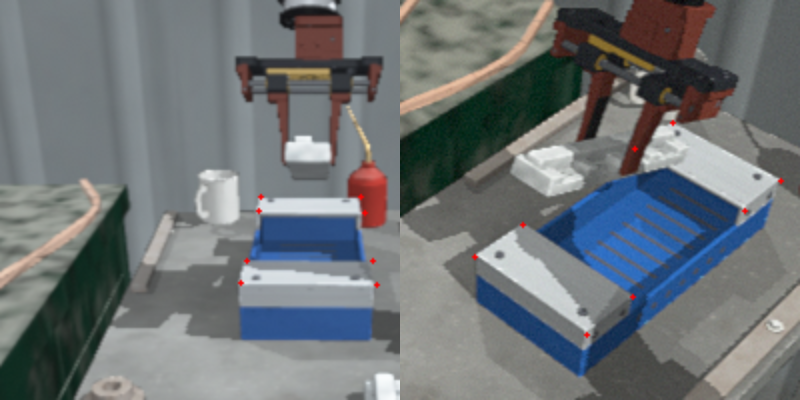

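The tip works: the -y end is down at 20° and the grip holds. In both views the predicted hood corners land within about 3 mm (cradle x ≈ 0.470). Next I'll move to c ≈ +27 mm and lower the low end through the opening.

send_rows:
  targets:
    - {"dx": -0.42, "dy": 0, "dz": -0.15, "ax": 0, "ay": 0, "az": 0}
    - {"dx": -0.42, "dy": 0, "dz": -0.15, "ax": 0, "ay": 0, "az": 0}
    - {"dx": -0.42, "dy": 0, "dz": -0.15, "ax": 0, "ay": 0, "az": 0}
    - {"dx": 0, "dy": 0, "dz": 0, "ax": 0, "ay": 0, "az": 0}
    - {"dx": -0.22, "dy": 0, "dz": 0.61, "ax": 0, "ay": 0, "az": 0}
    - {"dx": -0.22, "dy": 0, "dz": 0.61, "ax": 0, "ay": 0, "az": 0}
    - {"dx": -0.22, "dy": 0, "dz": 0.61, "ax": 0, "ay": 0, "az": 0}
    - {"dx": 0, "dy": 0, "dz": 0, "ax": 0, "ay": 0, "az": 0}
    - {"dx": 0, "dy": 0, "dz": 0, "ax": 0, "ay": 0, "az": 0}
    - {"dx": 0, "dy": 0, "dz": 0, "ax": 0, "ay": 0, "az": 0}

```text
time_s: 6.77
eef_pos: [0.4733, -0.2013, 0.138]
tool_rot: [179.9, -20.0, 87.8]
ft_force: [0.1, -0.3, -6.2]
opening: 0.0492
finger_force: 45.0
```

send_rows:
  targets:
    - {"dx": -0.17, "dy": 0, "dz": 0.47, "ax": 0, "ay": 0, "az": 0}
    - {"dx": -0.17, "dy": 0, "dz": 0.47, "ax": 0, "ay": 0, "az": 0}
    - {"dx": -0.17, "dy": 0, "dz": 0.47, "ax": 0, "ay": 0, "az": 0}
    - {"dx": -0.17, "dy": 0, "dz": 0.47, "ax": 0, "ay": 0, "az": 0}
    - {"dx": 0, "dy": 0, "dz": 0, "ax": 0, "ay": 0, "az": 0}
    - {"dx": 0, "dy": 0, "dz": 0, "ax": 0, "ay": 0, "az": 0}
    - {"dx": 0, "dy": 0, "dz": 0, "ax": 0, "ay": 0, "az": 0}

```text
time_s: 7.35
eef_pos: [0.4737, -0.2012, 0.0786]
tool_rot: [179.9, -19.9, 87.8]
ft_force: [0.4, -0.6, -5.6]
opening: 0.049
finger_force: 45.0
```

send_rows:
  targets:
    - {"dx": -0.265, "dy": 0, "dz": -0.026, "ax": 0, "ay": 0, "az": 0}
    - {"dx": -0.265, "dy": 0, "dz": -0.026, "ax": 0, "ay": 0, "az": 0}
    - {"dx": -0.265, "dy": 0, "dz": -0.026, "ax": 0, "ay": 0, "az": 0}
    - {"dx": -0.265, "dy": 0, "dz": -0.026, "ax": 0, "ay": 0, "az": 0}
    - {"dx": -0.265, "dy": 0, "dz": -0.026, "ax": 0, "ay": 0, "az": 0}
    - {"dx": -0.265, "dy": 0, "dz": -0.026, "ax": 0, "ay": 0, "az": 0}
    - {"dx": -0.265, "dy": 0, "dz": -0.026, "ax": 0, "ay": 0, "az": 0}
    - {"dx": -0.265, "dy": 0, "dz": -0.026, "ax": 0, "ay": 0, "az": 0}
    - {"dx": 0, "dy": 0, "dz": 0, "ax": 0, "ay": 0, "az": 0}
    - {"dx": 0, "dy": 0, "dz": 0, "ax": 0, "ay": 0, "az": 0}
    - {"dx": 0, "dy": 0, "dz": 0, "ax": 0, "ay": 0, "az": 0}

```text
time_s: 8.27
eef_pos: [0.4703, -0.2619, 0.0612]
tool_rot: [-180.0, -20.0, 87.8]
ft_force: [0.2, -0.5, -7.3]
opening: 0.0487
finger_force: 45.0
```

Run:
```python
from h import *
import cv2
a=arm.capture("side")[:,:,::-1];b=arm.capture("scene")[:,:,::-1]
cv2.imwrite("pics/m2.png",np.hstack([cv2.resize(a[80:220,180:320],(400,400)),cv2.resize(b[60:220,240:400+20][:, :160],(400,400))]))
```

```text
(no output)
```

View pics/m2.png

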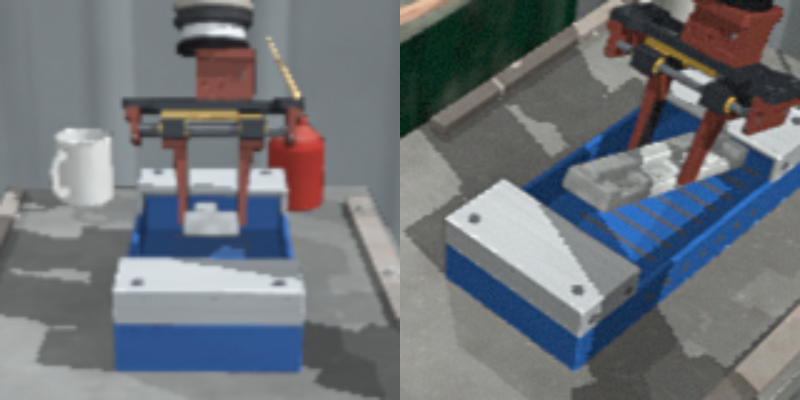

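The rail is between the hoods: its low end is under the far hood and its upper end is clear of the near lip. No contact force. Levelling while lowering.

send_rows:
  targets:
    - {"dx": 0, "dy": 0, "dz": 0, "ax": 0, "ay": -0.545, "az": 0}
    - {"dx": -0.053, "dy": 0, "dz": 0.167, "ax": 0, "ay": -0.545, "az": 0}
    - {"dx": -0.045, "dy": 0, "dz": 0.169, "ax": 0, "ay": -0.545, "az": 0}
    - {"dx": -0.038, "dy": 0, "dz": 0.171, "ax": 0, "ay": -0.545, "az": 0}
    - {"dx": -0.03, "dy": 0, "dz": 0.172, "ax": 0, "ay": -0.545, "az": 0}
    - {"dx": -0.023, "dy": 0, "dz": 0.173, "ax": 0, "ay": -0.545, "az": 0}
    - {"dx": -0.015, "dy": 0, "dz": 0.174, "ax": 0, "ay": -0.545, "az": 0}
    - {"dx": -0.008, "dy": 0, "dz": 0.175, "ax": 0, "ay": -0.545, "az": 0}
    - {"dx": 0, "dy": 0, "dz": 0.17, "ax": 0, "ay": 0, "az": 0}
    - {"dx": 0, "dy": 0, "dz": 0, "ax": 0, "ay": 0, "az": 0}
    - {"dx": 0, "dy": 0, "dz": 0, "ax": 0, "ay": 0, "az": 0}
    - {"dx": 0, "dy": 0, "dz": 0, "ax": 0, "ay": 0, "az": 0}

```text
time_s: 9.37
eef_pos: [0.4703, -0.2631, 0.0197]
tool_rot: [180.0, -0.0, 87.7]
ft_force: [1.0, -0.1, -6.1]
opening: 0.0493
finger_force: 45.0
```

send_rows:
  targets:
    - {"dx": 0.2, "dy": 0, "dz": 0, "ax": 0, "ay": 0, "az": 0}
    - {"dx": 0.25, "dy": 0, "dz": 0, "ax": 0, "ay": 0, "az": 0}
    - {"dx": 0.25, "dy": 0, "dz": 0, "ax": 0, "ay": 0, "az": 0}
    - {"dx": 0.22, "dy": 0, "dz": 0, "ax": 0, "ay": 0, "az": 0}
    - {"dx": 0.2, "dy": 0, "dz": 0, "ax": 0, "ay": 0, "az": 0}
    - {"dx": 0, "dy": 0, "dz": 0.04, "ax": 0, "ay": 0, "az": 0}
    - {"dx": 0, "dy": 0, "dz": 0.04, "ax": 0, "ay": 0, "az": 0}
    - {"dx": 0, "dy": 0, "dz": 0.04, "ax": 0, "ay": 0, "az": 0}
    - {"dx": 0, "dy": 0, "dz": 0.02, "ax": 0, "ay": 0, "az": 0}
    - {"dx": 0, "dy": 0, "dz": 0, "ax": 0, "ay": 0, "az": 0}
    - {"dx": 0, "dy": 0, "dz": 0, "ax": 0, "ay": 0, "az": 0}

```text
time_s: 10.28
eef_pos: [0.4716, -0.2291, 0.0154]
tool_rot: [180.0, -0.0, 87.8]
ft_force: [-0.9, 1.0, 0.9]
opening: 0.0494
finger_force: 45.0
```

The weight has transferred to the floor. Releasing and rising straight up.

send_rows:
  targets:
    - {"dx": 0, "dy": 0, "dz": 0, "ax": 0, "ay": 0, "az": 0}
    - {"dx": 0, "dy": 0, "dz": 0, "ax": 0, "ay": 0, "az": 0}
    - {"dx": 0, "dy": 0, "dz": 0, "ax": 0, "ay": 0, "az": 0}
    - {"dx": 0, "dy": 0, "dz": 0, "ax": 0, "ay": 0, "az": 0}
    - {"dx": 0, "dy": 0, "dz": 0, "ax": 0, "ay": 0, "az": 0}
    - {"dx": 0, "dy": 0, "dz": 0, "ax": 0, "ay": 0, "az": 0}
    - {"dx": 0, "dy": 0, "dz": 0, "ax": 0, "ay": 0, "az": 0}
    - {"dx": 0, "dy": 0, "dz": 0, "ax": 0, "ay": 0, "az": 0}
  hand: 0.2

```text
time_s: 10.95
eef_pos: [0.4716, -0.2288, 0.0152]
tool_rot: [180.0, 0.0, 87.8]
ft_force: [-0.3, -0.2, -0.6]
opening: 0.0704
finger_force: 0.0
```

send_rows:
  targets:
    - {"dx": 0, "dy": 0, "dz": -0.3, "ax": 0, "ay": 0, "az": 0}
    - {"dx": 0, "dy": 0, "dz": -0.7, "ax": 0, "ay": 0, "az": 0}
    - {"dx": 0, "dy": 0, "dz": -0.9, "ax": 0, "ay": 0, "az": 0}
    - {"dx": 0, "dy": 0, "dz": -0.9, "ax": 0, "ay": 0, "az": 0}
    - {"dx": 0, "dy": 0, "dz": -0.9, "ax": 0, "ay": 0, "az": 0}
    - {"dx": 0, "dy": 0, "dz": -0.9, "ax": 0, "ay": 0, "az": 0}
    - {"dx": 0, "dy": 0, "dz": -0.9, "ax": 0, "ay": 0, "az": 0}
    - {"dx": 0, "dy": 0, "dz": -0.5, "ax": 0, "ay": 0, "az": 0}
    - {"dx": 0, "dy": 0, "dz": 0, "ax": 0, "ay": 0, "az": 0}
    - {"dx": 0, "dy": 0, "dz": 0, "ax": 0, "ay": 0, "az": 0}
    - {"dx": 0, "dy": 0, "dz": 0, "ax": 0, "ay": 0, "az": 0}

```text
time_s: 11.87
eef_pos: [0.4709, -0.2285, 0.1946]
tool_rot: [-179.9, -0.0, 87.8]
ft_force: [-0.8, -0.1, -0.6]
opening: 0.0705
finger_force: 0.0
```

Run:
```python
from h import *
import cv2
cw=arm.get_calibration("wrist");a=arm.capture("wrist")[:,:,::-1].copy();b=arm.capture("scene")[:,:,::-1].copy()
o=np.array([.4705,-.2304,0]);t=np.radians(-2.2);R=np.array([[np.cos(t),-np.sin(t),0],[np.sin(t),np.cos(t),0],[0,0,1]])
# notch features: expected rail corners and middle web
for n,im,c in(("wrist",a,cw),("scene",b,None)):
  for x in(-.025,.025):
    for y in(-.1,-.0,.1):
      p=proj(n,o+R@[x,y,.027],c);cv2.circle(im,tuple(int(round(v)) for v in p),1,(0,0,255),-1)
cv2.imwrite("pics/f.png",np.hstack([cv2.resize(a[:,90:474],(400,400)),cv2.resize(b[80:210,250:410],(400,325))[:400] if 0 else cv2.resize(b[70:230,250:410],(400,400),interpolation=2)]))
```

```text
(no output)
```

View pics/f.png

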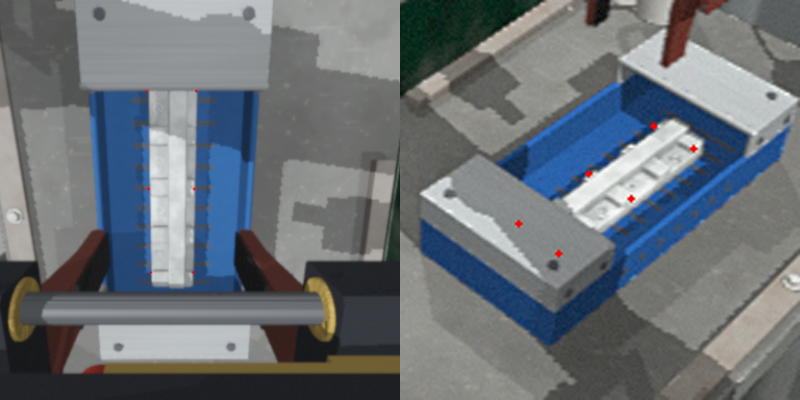

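The rail lies flat and the right way up, with the +y end under its hood. The visible -y end is at c ≈ -117 mm, so the centre is within a few mm of the middle. The gripper is clear.

```bash
python3 -c "
from station import arm
print(arm.sign_off())"
```

```text
the job is handed in; nothing more can be done
None
```

I loaded the short rail into the cradle, flat, the same way up and within about 3 mm of the middle by my measurements, released it and handed the job in at about 12 s; the long rail was not touched, and the hand-in returned no verdict.

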